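# Hang the sinker weight on the locking peg

## Robot

A 7-joint arm with a two-finger parallel gripper is mounted at the origin on a cart in front of the work surface, level with it; the furniture and walls round the work are solid. World frame = base frame: x ahead of the robot, y to its left, z up, the work surface at z = 0. Lengths are in m, angles in rad, forces in N, time in s.
With the tool pointing down it reaches from about 0.425 to 0.925 m from the base axis. Payload 6.8 kg.
Tool frame: the origin (TCP) lies on the mounting face of the last link; the fingertips stand 173 mm ahead of it and the grasp point (between the pads) lies 155 mm ahead of it; y points along the fingers, x is the direction in which the jaws open and shut, and the axes are right-handed (so a half turn about y gives the same grasp; the last joint's range is limited). The gripper opens to 85 mm and grips with 20 to 120 N. Pads are 22 mm wide; open, the fingers measure 114 mm over their backs; the gripper's body (76 mm by 85 mm) begins 54 mm behind the grasp point. The pads swing forward as they close: fully open they stand 13 mm farther back than shut.
Start: joints at [-1.293, 0.477, 0.022, 1.555, -0.011, 1.109, -0.083], TCP at [0.254, 0.625, 0.405] pointing down, gripper open.
Joint ranges: [-2.96, 2.96], [-0.34, 2.1], [-1.41, 1.46], [0.24, 2.44], [-1.37, 4.51], [0.17, 1.92], [-2.96, 2.96]. Speed limits (rad/s): [2.39, 2.39, 3.14, 3.14, 3.14, 3.14, 3.14].

## Interface

Orientations are given as a rotation vector (axis times angle).
In Python, from bench import r gives the robot as it stands.
- The arm moves only by the tool step_arm, never from a script. Its arguments are lists of equal length, an entry for each row: "xyz": the shift along the tool's x, y, z scaled (see below), a list of three; "rotation": the turn, a rotation vector about the tool's x, y, z scaled (see below), a list of three. A call has 1 to 20 rows; each row is the pose to reach, as a shift and turn from the pose measured when the call began, along the tool's axes at that moment; what a row does not reach only later rows make up. The controller multiplies each number of a shift by 30 cm and each number of a turn by 90 degrees. A row lasts 1/8 s, in which the tool goes at most 62.5 mm and 10.7 degrees, less where a joint would pass 70% of its speed; a pose out of reach is approached as far as the arm can. A call with a number of a shift or a turn outside -1 to 1 is refused whole. A call with a gripper value outside its range is refused whole. "grip" is the closure, from 0 (fully open) to 1 (shut), set as the call begins (left out, the last holds). The fingers move at their own pace and stop on an object; "force" is the grip in N (left out, the last holds). Time passes only in rows, so rows that repeat a pose let the fingers close. It gives the time, the measured TCP pose, the force and the opening at its end, in the units of the state.
- r.get_obs(): the state, without advancing time (a new reading comes with each control period).
- r.grab_frame(name): name is "side" or "top" or "wrist"; returns a dict with "pixels" (480x640x3 uint8, red, green, blue), "fx", "fy", "cx", "cy" (pixels), "position" and "attitude" of the camera in the world; the wrist camera has in their place "mount" (4x4, takes a point from camera to tool coordinates, whose origin is the TCP and whose axes are the tool frame's). Camera axes: x right, y down, z forward; pixel columns grow to the right and rows downward; lengths in m; the calibration is good to about 2 mm. A picture is of the moment at which its call begins: read the wrist's pose just before it. There is no depth.
- r.hand_in(): hands the job in, once; it reports no verdict.
The state is a dict: "clock": time; "joints": joint angles; "qvel": joint speeds; "tau": joint torques, N m; "tcp_pos": TCP position; "orientation": TCP orientation; "contact_force": force on the tool from outside, world axes, zero at the start; "moment": the same for the moment, N m; "grip_width": finger opening in m.
Only numpy, scipy, OpenCV 4.12 (cv2) and the standard library are available. Lean on these libraries where they do the work, as an engineer would, in place of code of your own. Each camera call takes 0.05 s, during which the arm holds its last target.

## Task

Pick up the steel sinker weight by its black handle, put its eye over the peg of the stand and slide it along so that it lifts the peg's gravity flap and the flap drops shut behind the eye; leave it hanging upright on the peg, locked in, and let go. The peg may be clamped at any height on its rod, so find it carefully, never force the weight or the gripper against the stand, and do not knock over the beaker, flask or measuring cylinder.

Things in the scene. Friction and masses are not known exactly. Their poses are not given: they have to be found in the camera images.
- stand: Fixed bench stand: grey base plate 150x100x12 mm, steel rod 12 mm thick up to z = 185 mm. Origin on the rod's axis at the bench top, z up; the peg points level along -x, roughly to the robot. The peg is rigid and sits on a 26x28x32 mm aluminium boss clamped on the rod at a height that differs each time and is NOT measured: the peg's top face lies anywhere from z = 125 to 165 mm.
- under_seat (a point): Point at bench height (z = 0, not on the peg) straight below the place where the eye shall hang, 60 mm from the rod's axis; axes as stand. The steel peg above it is 15 mm wide (y), 14 mm high, centred on this point's y; it reaches 65 mm from here towards -x to its tip, and 24 mm towards the rod stands a stop collar 34 mm across, 6 mm thick.
- under_flap (a point): Point at bench height (z = 0) straight below the flap's pivot, 110 mm from the rod's axis, 15 mm from the peg's tip. The dark steel flap is a straight bar 4 mm wide and 5 mm thick; it is pivoted on the peg's centre line in a slot and hangs 32 mm down. It swings only towards the rod; an eye slid in from the tip pushes it in and up with well under 2 N.
- flap (a joint): Gravity flap: 0 rad hanging straight down (shut), grows as it is pushed towards the rod and up, at most 1.5 rad (level, in the peg's slot). It drops by itself when the eye's plate is more than about 36 mm past the pivot towards the rod; then the eye cannot come out again.
- sinker_handle (a point): Centre of the black handle of the sinker weight (0.25 kg +-20 %, 114 mm high, standing upright on the bench). The handle is an upright block 12 mm (x) by 22 mm (y) by 40 mm high, gripped across its 22 mm along y. Below it comes the eye, below that a round flat-footed bob 46 mm across, 36 mm high. The weight is the same turned half round about z.
- sinker_eye (a point): Centre of the rectangular hole of the sinker's eye, 40 mm below sinker_handle, 54 mm above the foot; same axes, the hole's axis is x. The hole is 30 mm wide (y) and 24 mm high, in a steel plate 6 mm thick (x) and 44 mm wide (y); the bar above the hole is 8 mm high, and the handle stands on it.
- sinker: The sinker weight as a whole, origin at the centre of its foot, axes as sinker_handle
- beaker_100: Small glass beaker, 55 mm wide, 71 mm high, bystander, origin at the centre of its foot
- cylinder_100: Glass measuring cylinder, 60 mm wide foot, 173 mm high, bystander, origin at the centre of its foot
- stir_flask: Conical flask, 81 mm wide, 122 mm high, bystander, origin at the centre of its foot
Not all that is in view belongs to the job. What is shaped like the sinker but purple or red is not meant.

How it is judged:
At the end, for the whole second after the job is handed in: The sinker hangs at rest, upright (0.2 rad), by its eye on the peg, with the eye between flap and collar (stand x -107 to -36 mm, within 13 mm sideways), its foot 50 to 110 mm above the bench, its weight on the stand, and the flap has dropped (below 0.15 rad) (value of joint flap below 0.15 rad and x of sinker_eye in the frame of stand between -0.107 and -0.036 m and y of sinker_eye in the frame of stand between -0.013 and 0.013 m and height (world z) of sinker between 0.05 and 0.11 m and angle between sinker's own z axis and vertical below 0.2 rad and contact force between sinker and stand above 1 N and linear speed of sinker below 0.03 m/s); the robot touches nothing.
It fails at once if the weight is pressed against the stand with more than 25 N (contact force between sinker and stand above 25 N).
It fails at once if the gripper presses on the stand with more than 40 N (contact force between any of the fingers, the arm and stand above 40 N).
It fails at once if the beaker, flask or measuring cylinder is knocked over (angle between any of beaker_100, cylinder_100, stir_flask's own z axis and vertical above 0.6 rad).
It also fails if it takes over 61 s, if anything falls off the work surface, if the arm or the gripper's body presses on something with over 40 N, if the wrist force passes 120 N, or if a joint passes its speed limit or range.

## Working session

There is one attempt and no reset: what is moved stays moved. The work goes in short steps, Python scripts to look and compute and a tool call to move; the robot and the scene stay as the last step left them, time stands still between calls to the robot, and variables do not carry over. Pictures are saved under pics/ and viewed, and the job is handed in when it is done.

Besides the shell and the picture viewer there is one more tool, called after ">>>" in YAML: its name, and indented under it one key for each argument. step_arm: Moves the arm, as the interface text tells. Its arguments: {"type":"object","properties":{"xyz":{"type":"array"},"rotation":{"type":"array"},"grip":{"type":"number"},"force":{"type":"number"}},"required":["xyz","rotation"]}

```bash
mkdir -p pics; ls; python3 - <<'E'
from bench import r
import cv2,numpy as np
o=r.get_obs()
for k in o: print(k,np.round(o[k],4))
for n in ["side","top","wrist"]:
    f=r.grab_frame(n)
    cv2.imwrite(f"pics/{n}0.png",f["pixels"][:,:,::-1])
    print(n,{k:np.round(v,4).tolist() for k,v in f.items() if k!="pixels"})
E
```

```text
pics
clock 0.0
joints [-1.2931  0.4778  0.0223  1.5565 -0.0115  1.1093 -0.0831]
qvel [ 0.0009 -0.0014 -0.0011 -0.001   0.001  -0.0008  0.0009]
tau [-8.00000e-04 -5.96429e+01  1.60770e+00 -2.81208e+01  1.24000e-02
  9.00000e-03  0.00000e+00]
tcp_pos [0.2538 0.6251 0.4037]
orientation [-1.3685 -0.9195  0.9219]
contact_force [0.6679 0.2404 0.2271]
moment [-0.0259  0.0275 -0.0541]
grip_width 0.0853
side {'fx': 527.895, 'fy': 527.895, 'cx': 322.6716, 'cy': 235.3705, 'position': [0.389, -0.5966, 0.6713], 'attitude': [-2.166, 0.3125, -0.1611]}
top {'fx': 447.1377, 'fy': 447.1377, 'cx': 321.0107, 'cy': 241.448, 'position': [0.4777, 0.179, 0.9944], 'attitude': [-2.1817, 2.1366, -0.1582]}
wrist {'fx': 428.0574, 'fy': 428.0574, 'cx': 315.0699, 'cy': 247.8849, 'mount': [[1.0, 0.0005, -0.0007, -0.0005], [0.0008, -0.3202, 0.9473, 0.0295], [0.0002, -0.9473, -0.3202, 0.0817], [0.0, 0.0, 0.0, 1.0]]}
```

View pics/side0.png

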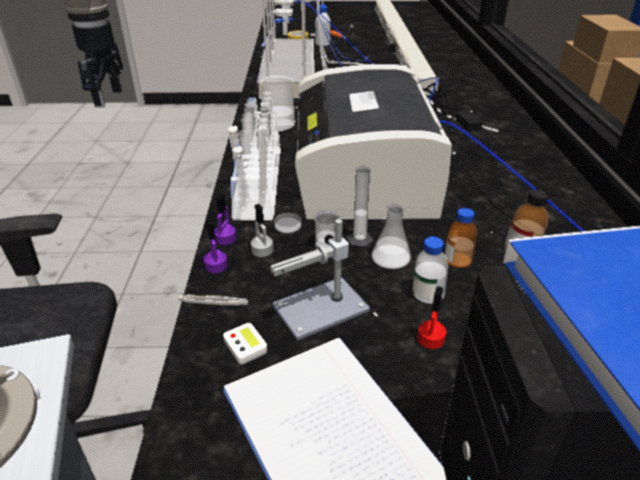

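View pics/top0.png

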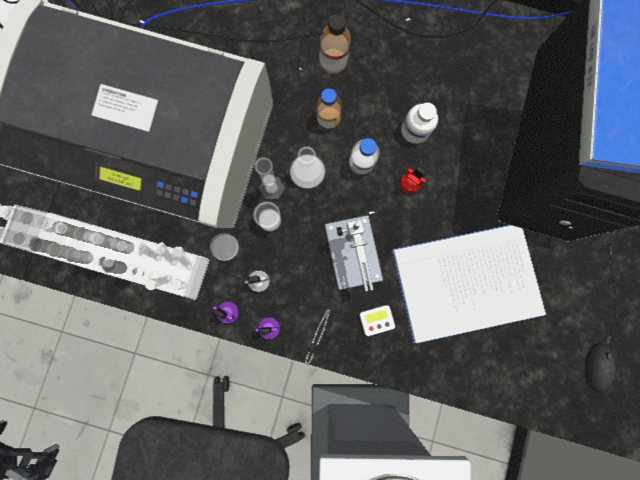

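View pics/wrist0.png

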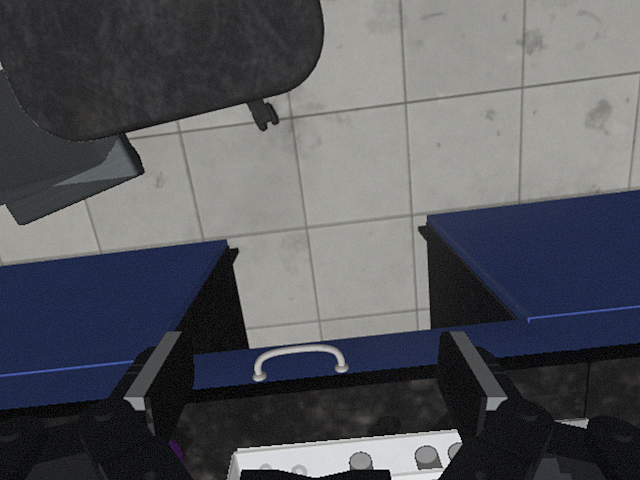

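```bash
python3 - <<'E'
from bench import r
import numpy as np
from scipy.spatial.transform import Rotation as R
print(R.from_rotvec(r.get_obs()["orientation"]).as_matrix().round(3))
E
```

```text
[[ 0.376 -0.    -0.926]
 [ 0.926 -0.001  0.376]
 [-0.001 -1.    -0.   ]]
```

Candidates for the sinker (side / top pixels):
- steel-grey: (262,240) / (258,281)
- purple: (225,233) / (228,313)
- purple: (215,260) / (268,328)
- red: (432,330) / (411,180)

By the description it is the steel-grey one. I'll check it in close crops.

```bash
python3 - <<'E'
import cv2,numpy as np
s=cv2.imread("pics/side0.png");t=cv2.imread("pics/top0.png")
a=cv2.resize(s[190:345,190:390],None,fx=4,fy=4,interpolation=cv2.INTER_CUBIC)[:600]
cv2.imwrite("pics/c_side.png",a)
a=cv2.resize(t[200:350,210:400],None,fx=4,fy=4,interpolation=cv2.INTER_CUBIC)
cv2.imwrite("pics/c_top.png",a)
E
```

```text
(no output)
```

View pics/c_side.png

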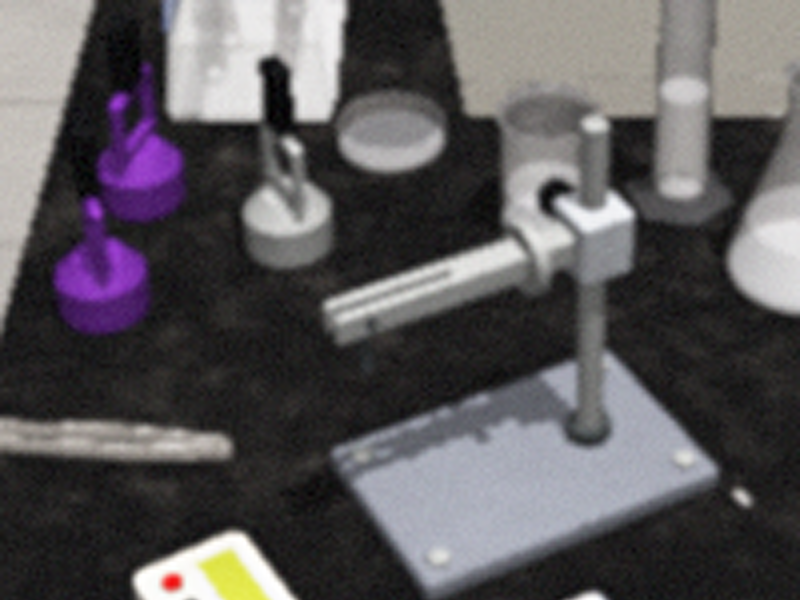

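View pics/c_top.png

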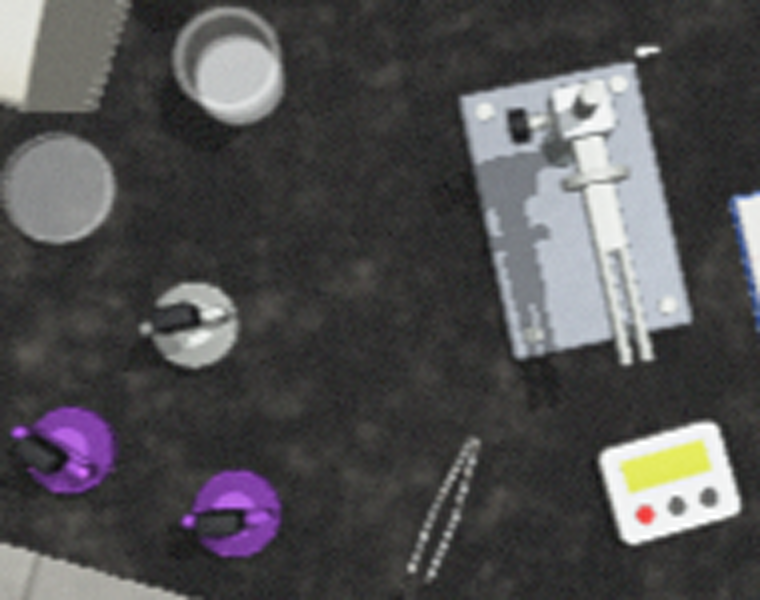

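Steel sinker confirmed: grey bob and eye plate with black handle, at side (262,240) and top (258,281). The stand peg runs from the boss at side (340,245) to its tip at (273,270). In the top view the rod is at (356,226) and the peg tip at (369,290). Now measuring.

```bash
cat > h.py <<'E'
import numpy as np,cv2
from scipy.spatial.transform import Rotation as R
CAM={"side":dict(fx=527.895,cx=322.6716,cy=235.3705,p=[0.389,-0.5966,0.6713],a=[-2.166,0.3125,-0.1611]),
"top":dict(fx=447.1377,cx=321.0107,cy=241.448,p=[0.4777,0.179,0.9944],a=[-2.1817,2.1366,-0.1582])}
M=np.array([[1.0,0.0005,-0.0007,-0.0005],[0.0008,-0.3202,0.9473,0.0295],[0.0002,-0.9473,-0.3202,0.0817],[0,0,0,1]])
def ray(n,u,v,obs=None):
    if n=="wrist":
        d=np.array([(u-315.0699)/428.0574,(v-247.8849)/428.0574,1])
        Rt=R.from_rotvec(obs["orientation"]).as_matrix()
        return np.array(obs["tcp_pos"])+Rt@M[:3,3],Rt@M[:3,:3]@d
    c=CAM[n];d=np.array([(u-c["cx"])/c["fx"],(v-c["cy"])/c["fx"],1])
    return np.array(c["p"]),R.from_rotvec(c["a"]).apply(d)
def onz(n,u,v,z,obs=None):
    p,d=ray(n,u,v,obs);return p+d*(z-p[2])/d[2]
def tri(r1,r2):
    A=np.stack([r1[1],-r2[1]],1);s=np.linalg.lstsq(A,r2[0]-r1[0],rcond=None)[0]
    a=r1[0]+s[0]*r1[1];b=r2[0]+s[1]*r2[1];return (a+b)/2,np.linalg.norm(a-b)
def proj(n,P,obs=None):
    P=np.asarray(P,float)
    if n=="wrist":
        Rt=R.from_rotvec(obs["orientation"]).as_matrix()
        q=Rt.T@(P-obs["tcp_pos"]);q=M[:3,:3].T@(q-M[:3,3])
        return q[0]/q[2]*428.0574+315.0699,q[1]/q[2]*428.0574+247.8849
    c=CAM[n];q=R.from_rotvec(c["a"]).inv().apply(P-np.array(c["p"]))
    return q[0]/q[2]*c["fx"]+c["cx"],q[1]/q[2]*c["fx"]+c["cy"]
cs=lambda x,y:((x+.5)/4-.5+190,(y+.5)/4-.5+190)
ct=lambda x,y:((x+.5)/4-.5+210,(y+.5)/4-.5+200)
E
python3 - <<'E'
from h import *
P=lambda s,x:print(s,np.round(x[0],4),round(x[1],4)) if isinstance(x,tuple) else print(s,np.round(x,4))
P("rodtop",tri(ray("side",*cs(596,122)),ray("top",*ct(585,103))))
P("rodtop z185 top",onz("top",*ct(585,103),.185)); P("rodtop z185 side",onz("side",*cs(596,122),.185))
P("rod foot side",onz("side",*cs(590,436),.014))
# base corners
for n,f,pts in (("top",ct,[(461,97),(636,64),(692,323),(519,359)]),("side",cs,[(332,452),(610,350),(718,470),(432,588)])):
    q=np.array([onz(n,*f(*p),.012) for p in pts]);P(n,q.mean(0));
    print(np.round(q,4), [round(float(np.linalg.norm(q[i]-q[(i+1)%4])),4) for i in range(4)])
# peg tip centre top edge
P("tip",tri(ray("side",*cs(337,308)),ray("top",*ct(637,361))))
# bob top view
for z in (0,.036): P("bob",onz("top",*ct(194,325),z))
# colour mask bob
t=cv2.imread("pics/top0.png").astype(int)
sub=t[268:296,243:274]
m=((sub.mean(2)>90)).astype(np.uint8)
c,_=cv2.findContours(m,cv2.RETR_EXTERNAL,cv2.CHAIN_APPROX_NONE);c=max(c,key=cv2.contourArea)
(x,y),rad=cv2.minEnclosingCircle(c);print(x+243,y+268,rad); 
P("bob c",onz("top",x+243,y+268,.036))
P("handle top",tri(ray("side",*cs(270,62)),ray("top",*ct(157,321))))
P("side handle x",onz("side",*cs(275,62),.114)); P("top handle top",onz("top",*ct(158,321),.114))
P("eye bar ends(top)",onz("top",*ct(146,328),.074));P("",onz("top",*ct(233,318),.036))
E
```

```text
rodtop [0.62   0.1046 0.1827] 0.0055
rodtop z185 top [0.6169 0.1054 0.185 ]
rodtop z185 side [0.6218 0.1015 0.185 ]
rod foot side [0.6204 0.0973 0.014 ]
top [0.5868 0.0936 0.012 ]
[[0.6484 0.1589 0.012 ]
 [0.6694 0.0613 0.012 ]
 [0.5255 0.0297 0.012 ]
 [0.5039 0.1244 0.012 ]] [0.0998, 0.1473, 0.0972, 0.1486]
side [0.5877 0.0916 0.012 ]
[[0.5041 0.1226 0.012 ]
 [0.6494 0.156  0.012 ]
 [0.67   0.0611 0.012 ]
 [0.5273 0.0268 0.012 ]] [0.1491, 0.0972, 0.1468, 0.0986]
tip [0.5019 0.0744 0.1335] 0.002
bob [0.5193 0.3039 0.    ]
bob [0.5178 0.2994 0.036 ]
258.3503932952881 280.8070869445801 11.007013320922852
bob c [0.5179 0.2989 0.036 ]
handle top [0.5167 0.3083 0.1097] 0.0009
side handle x [0.5186 0.3006 0.114 ]
top handle top [0.5161 0.3073 0.114 ]
eye bar ends(top) [0.5142 0.3191 0.074 ]
 [0.5219 0.2788 0.036 ]
```

>>> step_arm:
  xyz:
    - [-0.1, 0, -0.19]
    - [-0.2, 0, -0.38]
    - [-0.3, 0, -0.57]
    - [-0.4, 0, -0.76]
    - [-0.5, 0, -0.92]
    - [-0.53, 0, -0.98]
    - [-0.53, 0, -0.98]
  rotation:
    - [0, -0.06, 0]
    - [0, -0.12, 0]
    - [0, -0.18, 0]
    - [0, -0.25, 0]
    - [0, -0.32, 0]
    - [0, -0.37, 0]
    - [0, -0.37, 0]

```text
clock: 1.02
tcp_pos: [0.4678, 0.3653, 0.4041]
orientation: [-1.114, -1.347, 1.35]
contact_force: [-0.6, 1.2, 0.1]
grip_width: 0.0859
```

```bash
cat > look.py <<'E'
import sys
from bench import r
from h import *
def look(name,cam="wrist"):
    o=r.get_obs();f=r.grab_frame(cam);cv2.imwrite(f"pics/{name}.png",f["pixels"][:,:,::-1])
    np.save(f"pics/{name}_o.npy",np.array([o["tcp_pos"],o["orientation"]]))
    print("t",o["clock"],"tcp",np.round(o["tcp_pos"],4),"F",np.round(o["contact_force"],2),"w",round(float(o["grip_width"]),4))
    print(R.from_rotvec(o["orientation"]).as_matrix().round(3))
def toolshift(o,target,ydir=None):
    """world TCP target -> scaled tool shift; ydir: wanted world direction of tool x"""
    Rt=R.from_rotvec(o["orientation"]).as_matrix()
    s=Rt.T@(np.array(target)-o["tcp_pos"])/.3
    rv=None
    if ydir is not None:
        x=np.array([*ydir,0]);x/=np.linalg.norm(x);y=np.array([0,0,-1.]);W=np.stack([x,y,np.cross(x,y)],1)
        rv=R.from_matrix(Rt.T@W).as_rotvec()/(np.pi/2)
    return s.round(3),None if rv is None else rv.round(3)
def obsof(name):
    a=np.load(f"pics/{name}_o.npy");return dict(tcp_pos=a[0],orientation=a[1])
if __name__=="__main__": look(*sys.argv[1:])
E
python3 look.py w1
```

```text
t 1.025 tcp [0.4678 0.3653 0.4041] F [-0.65  1.16  0.06] w 0.0859
[[-0.189 -0.    -0.982]
 [ 0.982 -0.002 -0.189]
 [-0.002 -1.     0.001]]
```

View pics/w1.png

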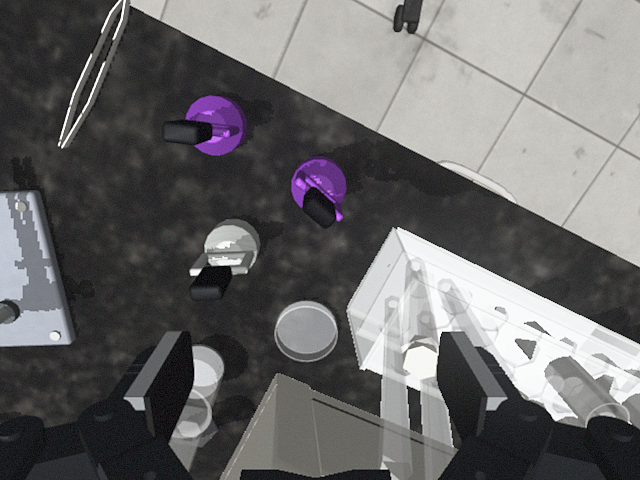

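```bash
python3 - <<'E'
import cv2
s=cv2.imread("pics/w1.png")
cv2.imwrite("pics/w1c.png",cv2.resize(s[205:315,160:300],None,fx=5,fy=5,interpolation=cv2.INTER_CUBIC))
E
```

```text
(no output)
```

View pics/w1c.png

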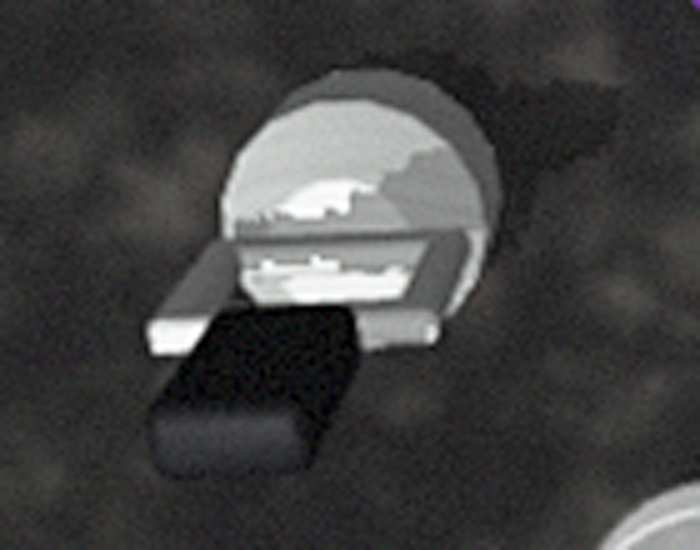

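The crop shows the grey sinker: handle top face corners about (150,412)–(310,470), and eye bar ends at (148,338) and (439,330) in crop pixels.

```bash
python3 - <<'E'
from look import *
o=obsof("w1")
c=lambda x,y:((x+.5)/5-.5+160,(y+.5)/5-.5+205)
H=np.array([onz("wrist",*c(*p),.114,o) for p in [(151,410),(306,407),(311,470),(161,475)]]);print(H.round(4),H.mean(0).round(4))
print("dirs",[np.arctan2(-(d[0]),d[1]).round(3) for d in (H[1]-H[0],H[2]-H[3])])
B=np.array([onz("wrist",*c(*p),.074,o) for p in [(148,338),(439,330)]]);print(B.round(4),B.mean(0).round(4),np.linalg.norm(B[1]-B[0]));d=B[1]-B[0];print(np.arctan2(-d[0],d[1]))
print(onz("wrist",*c(355,210),.036,o))
# outline circle bob top: ellipse
E
```

```text
[[0.5166 0.2888 0.114 ]
 [0.5122 0.309  0.114 ]
 [0.5212 0.3107 0.114 ]
 [0.5258 0.2911 0.114 ]] [0.519  0.2999 0.114 ]
dirs [np.float64(0.213), np.float64(0.228)]
[[0.5246 0.2779 0.074 ]
 [0.5149 0.321  0.074 ]] [0.5198 0.2995 0.074 ] 0.044126062744564876
0.2210673522744213
[0.51232397 0.30061961 0.036     ]
```

```bash
python3 - <<'E'
from look import *
o=r.get_obs();d=(-np.sin(.221),np.cos(.221))
print(toolshift(o,[.519,.2995,.34],d),toolshift(o,[.519,.2995,.254],d))
E
```

```text
(array([-0.255,  0.214, -0.129]), array([-0.001, -0.018, -0.001])) (array([-0.255,  0.5  , -0.129]), array([-0.001, -0.018, -0.001]))
```

>>> step_arm:
  xyz:
    - [-0.13, 0.05, -0.065]
    - [-0.255, 0.1, -0.129]
    - [-0.255, 0.2, -0.129]
    - [-0.255, 0.28, -0.129]
    - [-0.255, 0.36, -0.129]
    - [-0.255, 0.43, -0.129]
    - [-0.255, 0.48, -0.129]
    - [-0.255, 0.5, -0.129]
    - [-0.255, 0.5, -0.129]
  rotation:
    - [-0.001, -0.018, -0.001]
    - [-0.001, -0.018, -0.001]
    - [-0.001, -0.018, -0.001]
    - [-0.001, -0.018, -0.001]
    - [-0.001, -0.018, -0.001]
    - [-0.001, -0.018, -0.001]
    - [-0.001, -0.018, -0.001]
    - [-0.001, -0.018, -0.001]
    - [-0.001, -0.018, -0.001]

```text
clock: 2.2
tcp_pos: [0.5187, 0.3, 0.254]
orientation: [-1.096, -1.371, 1.37]
contact_force: [-0.1, 0.2, -0.2]
grip_width: 0.0856
```

```bash
python3 look.py w2
```

```text
t 2.2 tcp [0.5187 0.3    0.254 ] F [-0.1   0.17 -0.23] w 0.0856
[[-0.22  -0.    -0.976]
 [ 0.976  0.001 -0.22 ]
 [ 0.001 -1.    -0.   ]]
```

View pics/w2.png

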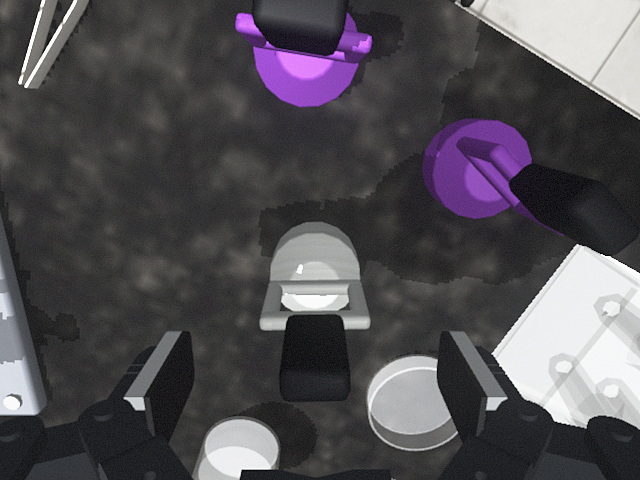

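The handle is centred between the pads at (315,360), with the jaws in line with it. Closing now.

>>> step_arm:
  xyz:
    - [0, 0, 0]
    - [0, 0, 0]
    - [0, 0, 0]
    - [0, 0, 0]
    - [0, 0, 0]
    - [0, 0, 0]
  rotation:
    - [0, 0, 0]
    - [0, 0, 0]
    - [0, 0, 0]
    - [0, 0, 0]
    - [0, 0, 0]
    - [0, 0, 0]
  grip: 1
  force: 50

```text
clock: 3.0
tcp_pos: [0.5192, 0.2999, 0.2549]
orientation: [-1.096, -1.372, 1.368]
contact_force: [0.4, -1.4, 3.6]
grip_width: 0.0211
```

```bash
python3 look.py w3
```

```text
t 3.0 tcp [0.5192 0.2999 0.2549] F [ 0.35 -1.39  3.6 ] w 0.0211
[[-0.219  0.001 -0.976]
 [ 0.976  0.002 -0.219]
 [ 0.001 -1.    -0.002]]
```

View pics/w3.png

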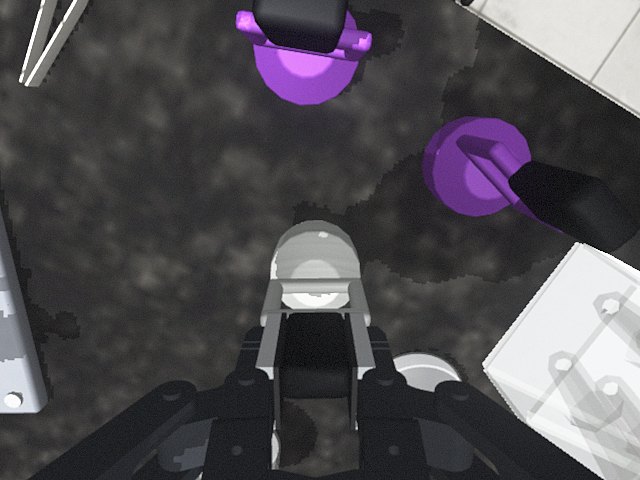

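Gripped at 21 mm. Lifting and moving to a place from which the wrist camera sees the peg.

>>> step_arm:
  xyz:
    - [0, -0.05, 0]
    - [0, -0.12, 0]
    - [0, -0.22, 0]
    - [0, -0.3, 0]
    - [-0.05, -0.35, 0.04]
    - [-0.12, -0.35, 0.1]
    - [-0.2, -0.35, 0.16]
    - [-0.27, -0.35, 0.21]
    - [-0.29, -0.35, 0.23]
    - [-0.29, -0.35, 0.23]
    - [-0.29, -0.35, 0.23]
  rotation:
    - [0, 0, 0]
    - [0, 0, 0]
    - [0, 0, 0]
    - [0, 0, 0]
    - [0, 0, 0]
    - [0, 0, 0]
    - [0, 0, 0]
    - [0, 0, 0]
    - [0, 0, 0]
    - [0, 0, 0]
    - [0, 0, 0]

```text
clock: 4.42
tcp_pos: [0.4711, 0.2009, 0.3599]
orientation: [-1.096, -1.374, 1.368]
contact_force: [-0.4, -1.0, -2.2]
grip_width: 0.0212
```

```bash
python3 look.py w4; python3 look.py s4 side; python3 - <<'E'
import cv2
s=cv2.imread("pics/s4.png")
cv2.imwrite("pics/s4c.png",cv2.resize(s[150:350,200:400],None,fx=3,fy=3,interpolation=cv2.INTER_CUBIC))
E
```

```text
t 4.425 tcp [0.4711 0.2009 0.3599] F [-0.37 -1.05 -2.22] w 0.0212
[[-0.22   0.002 -0.975]
 [ 0.975  0.002 -0.22 ]
 [ 0.002 -1.    -0.002]]
t 4.475 tcp [0.471  0.2009 0.3598] F [ 0.34  0.01 -2.31] w 0.0212
[[-0.221  0.002 -0.975]
 [ 0.975  0.002 -0.221]
 [ 0.002 -1.    -0.002]]
```

View pics/w4.png

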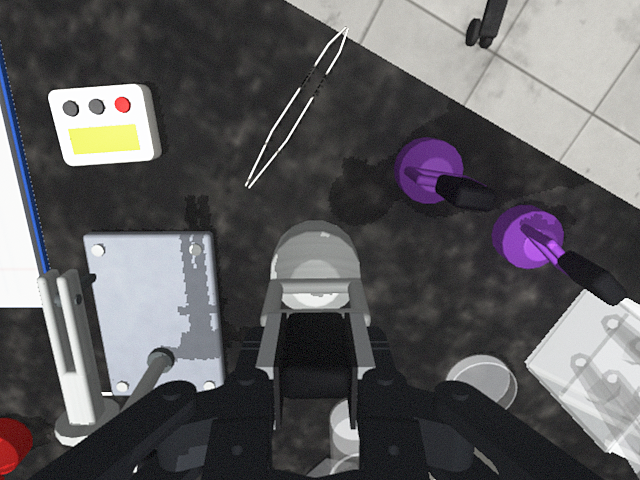

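View pics/s4c.png

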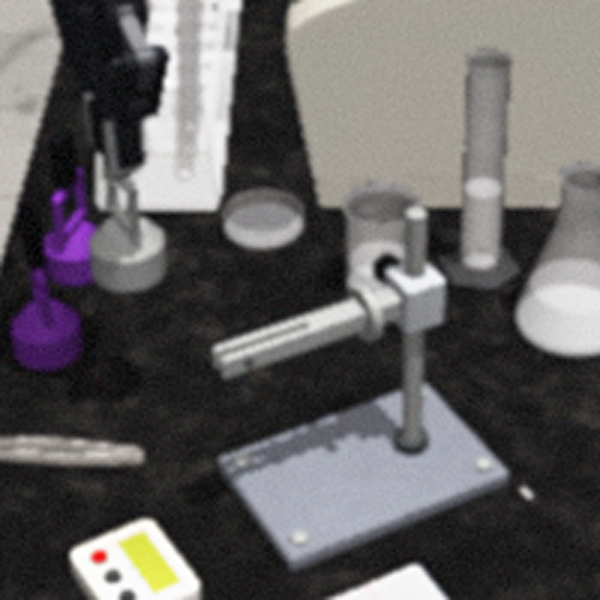

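The wrist view shows the peg with its slot, tip end at about (58,270) and collar at about (80,420). I'll crop closer.

```bash
python3 - <<'E'
import cv2
s=cv2.imread("pics/w4.png")
cv2.imwrite("pics/w4c.png",cv2.resize(s[255:455,25:135],None,fx=3,fy=3,interpolation=cv2.INTER_CUBIC))
s=cv2.imread("pics/s4.png")
cv2.imwrite("pics/s4d.png",cv2.resize(s[235:295,262:352],None,fx=8,fy=8,interpolation=cv2.INTER_CUBIC))
E
```

```text
(no output)
```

View pics/w4c.png

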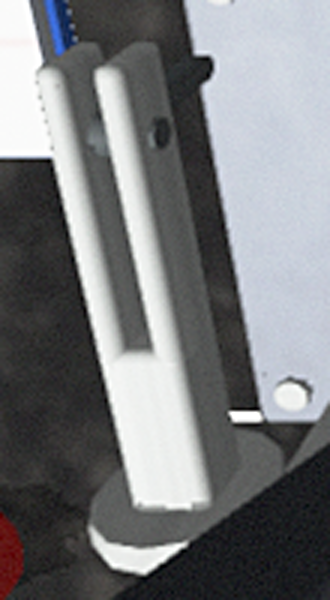

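View pics/s4d.png

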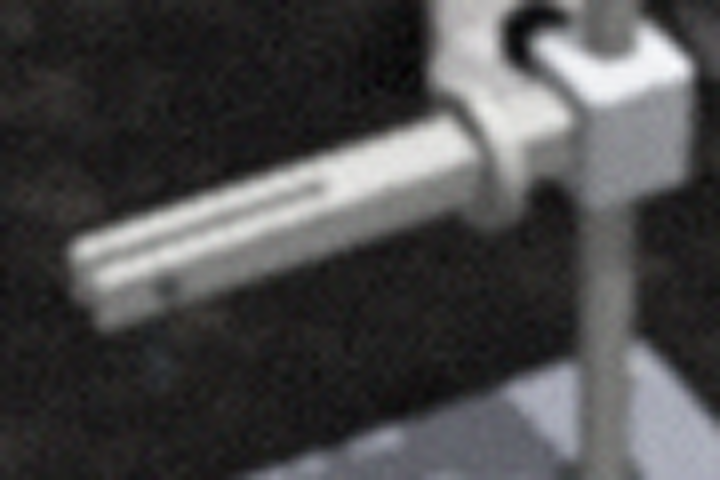

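```bash
python3 - <<'E'
from look import *
o=obsof("w4")
cw=lambda x,y:((x+.5)/3-.5+25,(y+.5)/3-.5+255)
c=lambda x,y:((x+.5)/8-.5+262,(y+.5)/8-.5+235)
def T(s,w): 
    a,b=tri(ray("side",*c(*s)),ray("wrist",*cw(*w),o));print(a.round(4),round(b,4));return a
def Tt(s,w): 
    a,b=tri(ray("side",*c(*s)),ray("top",*ct(*w)));print("top",a.round(4),round(b,4));return a
a=T((92,285),(38,70));b=T((68,245),(118,70));e=T((322,186),(140,356))
print("tip mid",(a+b)/2,np.linalg.norm(a-b))
Tt((80,265),(637,361)); Tt((322,186),(608,249))
for z in (.13,.135,.14):
    P=[onz("wrist",*cw(*p),z,o) for p in [(38,70),(118,70),(137,507),(211,503),(140,356)]]
    m=(P[0]+P[1])/2;n=(P[2]+P[3])/2;print(z,m.round(4),n.round(4),"w",np.linalg.norm(P[0]-P[1]).round(4),np.linalg.norm(P[2]-P[3]).round(4),"len",np.linalg.norm(m-n).round(4),"yaw",np.arctan2(*(n-m)[[1,0]]).round(3))
E
```

```text
[0.501  0.0665 0.1336] 0.0028
[0.4984 0.0796 0.1342] 0.0018
[0.5537 0.0852 0.1337] 0.0025
tip mid [0.49971352 0.07304669 0.13389201] 0.013411202229835705
top [0.4999 0.0745 0.132 ] 0.0019
top [0.5542 0.0886 0.1301] 0.0011
0.13 [0.5032 0.0708 0.13  ] [0.5909 0.0911 0.13  ] w 0.0135 0.0143 len 0.09 yaw 0.227
0.135 [0.5004 0.0736 0.135 ] [0.5859 0.0934 0.135 ] w 0.0131 0.014 len 0.0878 yaw 0.227
0.14 [0.4976 0.0764 0.14  ] [0.5809 0.0957 0.14  ] w 0.0128 0.0136 len 0.0855 yaw 0.227
```

```bash
python3 - <<'E'
from look import *
o=r.get_obs();d=(-np.sin(.224),np.cos(.224))
print(toolshift(o,[.4566,.0638,.36],d),toolshift(o,[.4566,.0638,.3264],d))
E
```

```text
(array([-0.435, -0.002,  0.147]), array([ 0.001, -0.001,  0.001])) (array([-0.435,  0.11 ,  0.148]), array([ 0.001, -0.001,  0.001]))
```

>>> step_arm:
  xyz:
    - [-0.05, 0, 0.05]
    - [-0.13, 0, 0.1]
    - [-0.22, 0, 0.148]
    - [-0.31, 0, 0.148]
    - [-0.38, 0, 0.148]
    - [-0.42, 0, 0.148]
    - [-0.435, 0.03, 0.148]
    - [-0.435, 0.06, 0.148]
    - [-0.435, 0.09, 0.148]
    - [-0.435, 0.11, 0.148]
    - [-0.435, 0.11, 0.148]
    - [-0.435, 0.11, 0.148]
  rotation:
    - [0.001, -0.001, 0.001]
    - [0.001, -0.001, 0.001]
    - [0.001, -0.001, 0.001]
    - [0.001, -0.001, 0.001]
    - [0.001, -0.001, 0.001]
    - [0.001, -0.001, 0.001]
    - [0.001, -0.001, 0.001]
    - [0.001, -0.001, 0.001]
    - [0.001, -0.001, 0.001]
    - [0.001, -0.001, 0.001]
    - [0.001, -0.001, 0.001]
    - [0.001, -0.001, 0.001]

```text
clock: 6.02
tcp_pos: [0.4567, 0.0639, 0.3265]
orientation: [-1.095, -1.373, 1.372]
contact_force: [0.1, 0.1, -3.1]
grip_width: 0.0212
```

```bash
python3 look.py w5; python3 look.py s5 side; python3 look.py t5 top; python3 - <<'E'
import cv2
s=cv2.imread("pics/s5.png")
cv2.imwrite("pics/s5c.png",cv2.resize(s[190:310,210:350],None,fx=5,fy=5,interpolation=cv2.INTER_CUBIC))
s=cv2.imread("pics/t5.png")
cv2.imwrite("pics/t5c.png",cv2.resize(s[200:340,300:440],None,fx=4,fy=4,interpolation=cv2.INTER_CUBIC))
E
```

```text
t 6.025 tcp [0.4567 0.0639 0.3265] F [ 0.12  0.08 -3.06] w 0.0212
[[-0.222  0.001 -0.975]
 [ 0.975  0.    -0.222]
 [ 0.    -1.    -0.001]]
t 6.075 tcp [0.4567 0.0638 0.3266] F [ 0.35  0.07 -1.72] w 0.0215
[[-0.222  0.001 -0.975]
 [ 0.975  0.    -0.222]
 [ 0.    -1.    -0.001]]
t 6.125 tcp [0.4567 0.0638 0.3266] F [-0.7  -0.17 -1.85] w 0.021
[[-0.222  0.001 -0.975]
 [ 0.975  0.    -0.222]
 [ 0.    -1.    -0.001]]
```

View pics/w5.png

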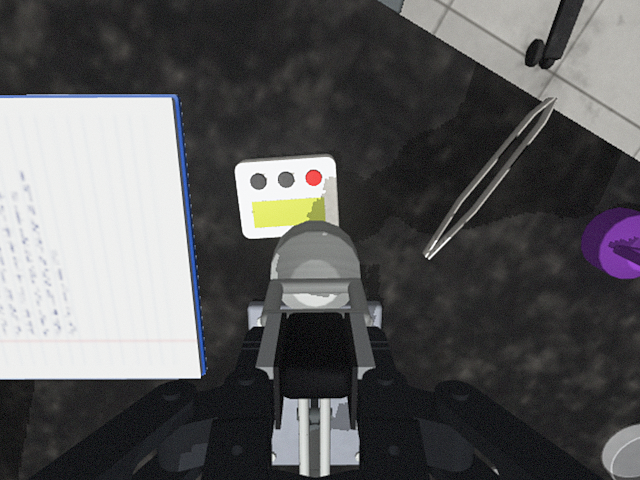

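View pics/s5c.png

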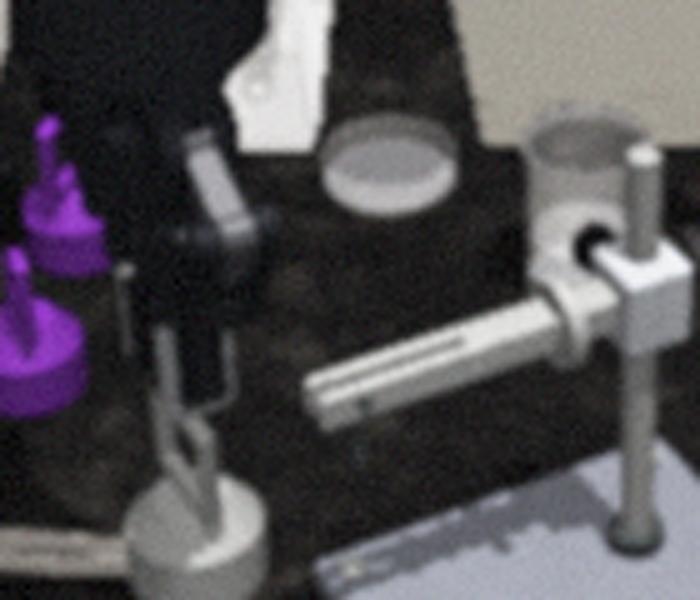

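View pics/t5c.png

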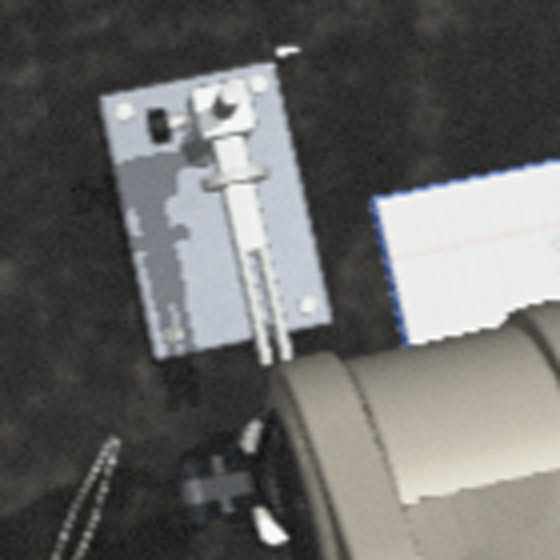

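The wrist view shows the peg prongs centred at column 315, in line with the tool. Next I check the eye's height against the peg in the side view.

```bash
python3 - <<'E'
from look import *
o=obsof("s5");u=np.array([np.cos(.224),np.sin(.224),0]);v=np.array([-u[1],u[0],0]);k=np.array([0,0,1.])
e=np.array([o["tcp_pos"][0],o["tcp_pos"][1],o["tcp_pos"][2]-.2009])
s=cv2.imread("pics/s5.png");f=8;x0,y0=225,255
im=cv2.resize(s[y0:y0+65,x0:x0+95],None,fx=f,fy=f,interpolation=cv2.INTER_CUBIC)
P=lambda X:tuple(int(round((a-b+.5)*f-.5)) for a,b in zip(proj("side",X),(x0,y0)))
for a,b in ((-1,-1),(-1,1),(1,-1),(1,1)):
    cv2.circle(im,P(e+a*.015*v+b*.012*k-.003*u),3,(0,0,255),1)
    cv2.circle(im,P(e+a*.022*v+(-.018 if b<0 else .020)*k-.003*u),3,(0,255,255),1)
tip=np.array([.5005,.0738,.1325])
for a in (-1,1):
    for z in (0,-.014): cv2.circle(im,P(tip+a*.0075*v+z*k),3,(0,255,0),1); 
cv2.imwrite("pics/s5m.png",im)
E
```

```text
(no output)
```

View pics/s5m.png

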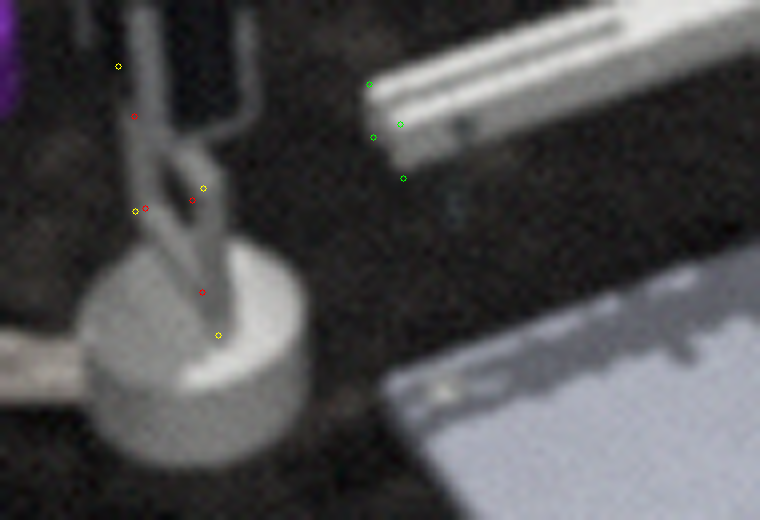

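Predicted and seen corners agree within about 1 px (1.5 mm). Advancing slowly until the eye is just past the tip.

>>> step_arm:
  xyz:
    - [0, 0, -0.02]
    - [0, 0, -0.04]
    - [0, 0, -0.06]
    - [0, 0, -0.08]
    - [0, 0, -0.1]
    - [0, 0, -0.12]
    - [0, 0, -0.14]
    - [0, 0, -0.155]
    - [0, 0, -0.17]
    - [0, 0, -0.17]
  rotation:
    - [0, 0, 0]
    - [0, 0, 0]
    - [0, 0, 0]
    - [0, 0, 0]
    - [0, 0, 0]
    - [0, 0, 0]
    - [0, 0, 0]
    - [0, 0, 0]
    - [0, 0, 0]
    - [0, 0, 0]

```text
clock: 7.42
tcp_pos: [0.5067, 0.0752, 0.3267]
orientation: [-1.096, -1.373, 1.372]
contact_force: [-0.1, -0.2, -1.4]
grip_width: 0.0214
```

```bash
python3 look.py w6; python3 look.py s6 side;  python3 - <<'E'
import cv2
s=cv2.imread("pics/s6.png")
cv2.imwrite("pics/s6c.png",cv2.resize(s[225:310,240:340],None,fx=7,fy=7,interpolation=cv2.INTER_CUBIC))
s=cv2.imread("pics/w6.png")
cv2.imwrite("pics/w6c.png",cv2.resize(s[210:480,200:440],None,fx=2.2,fy=2.2,interpolation=cv2.INTER_CUBIC))
E
```

```text
t 7.425 tcp [0.5067 0.0752 0.3267] F [-0.09 -0.15 -1.42] w 0.0214
[[-0.222  0.001 -0.975]
 [ 0.975  0.    -0.222]
 [ 0.    -1.    -0.001]]
t 7.475 tcp [0.5064 0.0751 0.3266] F [-0.79 -0.15 -1.73] w 0.0213
[[-0.222  0.001 -0.975]
 [ 0.975  0.    -0.222]
 [ 0.    -1.    -0.001]]
```

View pics/s6c.png

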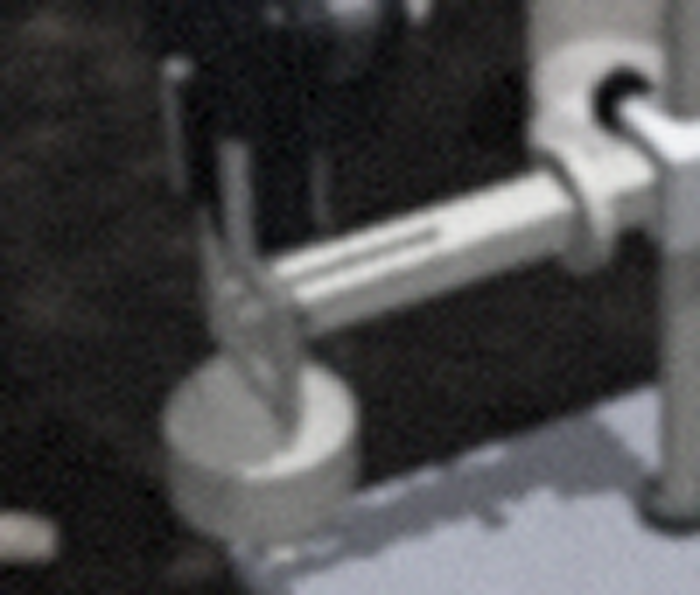

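View pics/w6c.png

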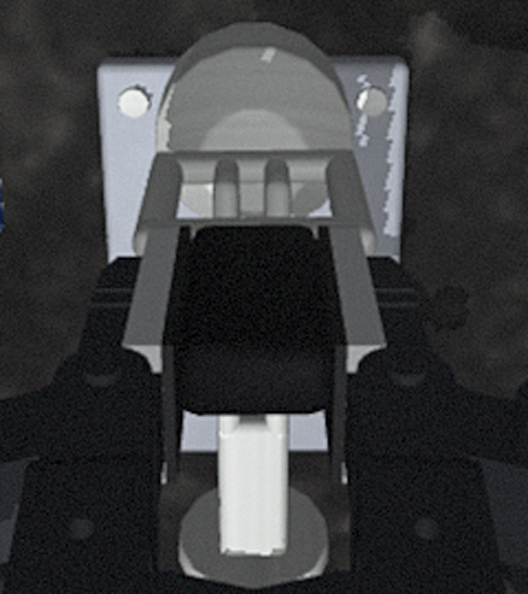

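Hole and prongs are centred within about 1 mm and the contact force is nil. Sliding on to the seat.

>>> step_arm:
  xyz:
    - [0, 0, -0.015]
    - [0, 0, -0.03]
    - [0, 0, -0.045]
    - [0, 0, -0.06]
    - [0, 0, -0.075]
    - [0, 0, -0.09]
    - [0, 0, -0.105]
    - [0, 0, -0.105]
  rotation:
    - [0, 0, 0]
    - [0, 0, 0]
    - [0, 0, 0]
    - [0, 0, 0]
    - [0, 0, 0]
    - [0, 0, 0]
    - [0, 0, 0]
    - [0, 0, 0]

```text
clock: 8.52
tcp_pos: [0.5373, 0.0822, 0.3267]
orientation: [-1.096, -1.373, 1.372]
contact_force: [-0.2, 0.6, -1.0]
grip_width: 0.0213
```

```bash
python3 look.py s7 side;  python3 - <<'E'
import cv2
s=cv2.imread("pics/s7.png")
cv2.imwrite("pics/s7c.png",cv2.resize(s[225:310,240:340],None,fx=7,fy=7,interpolation=cv2.INTER_CUBIC))
E
```

```text
t 8.525 tcp [0.5373 0.0822 0.3267] F [-0.18  0.56 -1.05] w 0.0213
[[-0.222  0.001 -0.975]
 [ 0.975  0.    -0.222]
 [ 0.    -1.    -0.001]]
```

View pics/s7c.png

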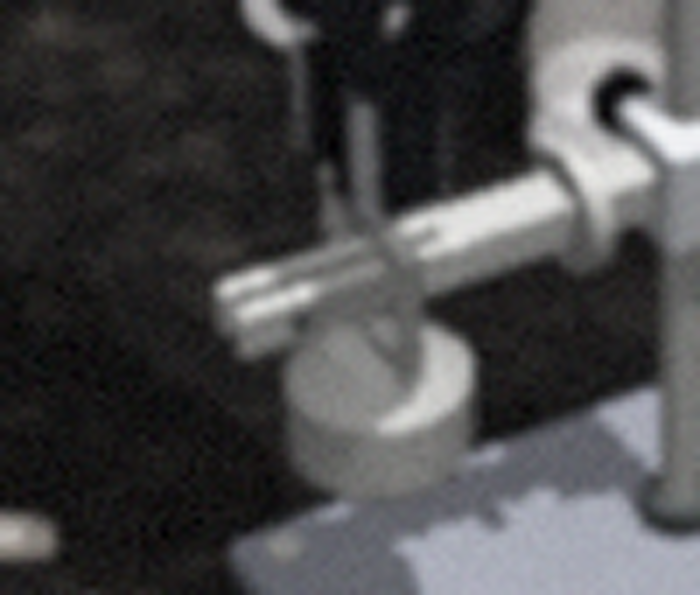

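The eye is around the peg and the force is still nil. Sliding on the remaining 28 mm.

>>> step_arm:
  xyz:
    - [0, 0, -0.015]
    - [0, 0, -0.03]
    - [0, 0, -0.045]
    - [0, 0, -0.06]
    - [0, 0, -0.075]
    - [0, 0, -0.09]
    - [0, 0, -0.093]
    - [0, 0, -0.093]
  rotation:
    - [0, 0, 0]
    - [0, 0, 0]
    - [0, 0, 0]
    - [0, 0, 0]
    - [0, 0, 0]
    - [0, 0, 0]
    - [0, 0, 0]
    - [0, 0, 0]

```text
clock: 9.57
tcp_pos: [0.5643, 0.0883, 0.3266]
orientation: [-1.095, -1.373, 1.372]
contact_force: [-0.3, -0.2, -1.9]
grip_width: 0.0216
```

```bash
python3 look.py w8;python3 look.py s8 side;  python3 - <<'E'
import cv2
s=cv2.imread("pics/s8.png")
cv2.imwrite("pics/s8c.png",cv2.resize(s[225:310,240:340],None,fx=7,fy=7,interpolation=cv2.INTER_CUBIC))
s=cv2.imread("pics/w8.png")
cv2.imwrite("pics/w8c.png",cv2.resize(s[110:380,200:440],None,fx=2.2,fy=2.2,interpolation=cv2.INTER_CUBIC))
E
```

```text
t 9.575 tcp [0.5643 0.0883 0.3266] F [-0.28 -0.17 -1.91] w 0.0216
[[-0.222  0.001 -0.975]
 [ 0.975  0.    -0.222]
 [ 0.    -1.    -0.001]]
t 9.625 tcp [0.5642 0.0882 0.3266] F [ 1.17 -0.87 -1.92] w 0.0214
[[-0.222  0.001 -0.975]
 [ 0.975  0.    -0.222]
 [ 0.    -1.    -0.001]]
```

View pics/s8c.png

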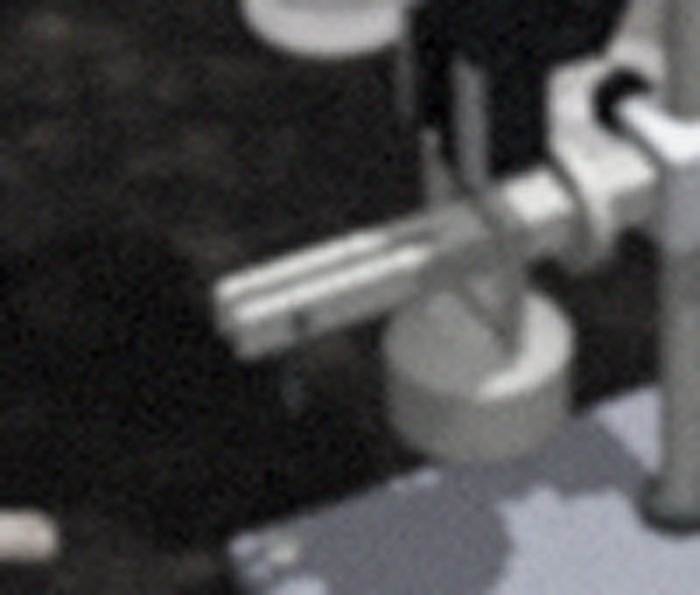

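View pics/w8c.png

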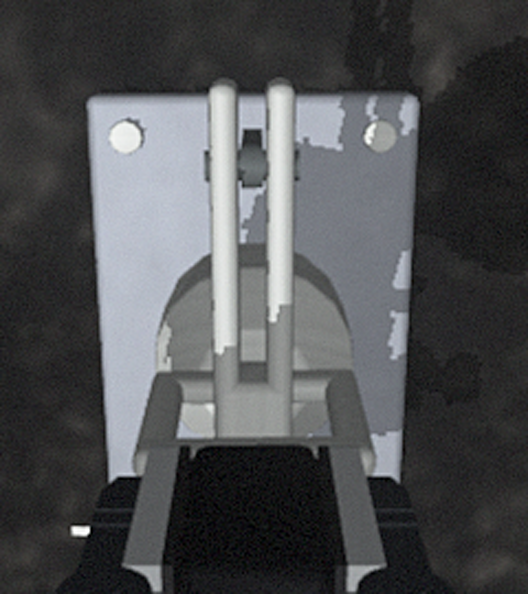

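The flap has dropped: it hangs below the pivot at (290,390) in the side crop, and the slot is empty in the wrist crop. Lowering in small steps while watching the force.

>>> step_arm:
  xyz:
    - [0, 0.003, 0]
    - [0, 0.006, 0]
    - [0, 0.009, 0]
    - [0, 0.01, 0]
    - [0, 0.01, 0]
  rotation:
    - [0, 0, 0]
    - [0, 0, 0]
    - [0, 0, 0]
    - [0, 0, 0]
    - [0, 0, 0]

```text
clock: 10.3
tcp_pos: [0.5642, 0.0882, 0.3236]
orientation: [-1.095, -1.372, 1.372]
contact_force: [-0.5, -1.0, -2.9]
grip_width: 0.0213
```

>>> step_arm:
  xyz:
    - [0, 0.002, 0]
    - [0, 0.004, 0]
    - [0, 0.004, 0]
    - [0, 0.004, 0]
  rotation:
    - [0, 0, 0]
    - [0, 0, 0]
    - [0, 0, 0]
    - [0, 0, 0]

```text
clock: 10.8
tcp_pos: [0.5642, 0.0882, 0.3225]
orientation: [-1.095, -1.373, 1.372]
contact_force: [-0.6, 0.1, -0.2]
grip_width: 0.0214
```

>>> step_arm:
  xyz:
    - [0, 0.002, 0]
    - [0, 0.002, 0]
    - [0, 0.002, 0]
  rotation:
    - [0, 0, 0]
    - [0, 0, 0]
    - [0, 0, 0]

```text
clock: 11.18
tcp_pos: [0.5642, 0.0882, 0.3225]
orientation: [-1.095, -1.373, 1.371]
contact_force: [-2.2, 0.1, 5.2]
grip_width: 0.0213
```

```bash
python3 look.py s9 side
```

```text
t 11.175 tcp [0.5642 0.0882 0.3225] F [-2.16  0.08  5.18] w 0.0213
[[-0.222  0.001 -0.975]
 [ 0.975  0.    -0.222]
 [ 0.    -1.    -0.001]]
```

Contact: the TCP has stopped, with +5 N up. I'll relax the target and open the gripper.

>>> step_arm:
  xyz:
    - [0, 0, 0]
    - [0, 0, 0]
    - [0, 0, 0]
    - [0, 0, 0]
    - [0, 0, 0]
  rotation:
    - [0, 0, 0]
    - [0, 0, 0]
    - [0, 0, 0]
    - [0, 0, 0]
    - [0, 0, 0]
  grip: 0.45

```text
clock: 11.85
tcp_pos: [0.5642, 0.0882, 0.3224]
orientation: [-1.095, -1.373, 1.372]
contact_force: [0.1, 0.2, -0.1]
grip_width: 0.0472
```

```bash
python3 look.py w10; python3 - <<'E'
import cv2
s=cv2.imread("pics/w10.png")
cv2.imwrite("pics/w10c.png",cv2.resize(s[110:480,140:500],None,fx=1.6,fy=1.6,interpolation=cv2.INTER_CUBIC))
E
```

```text
t 11.85 tcp [0.5642 0.0882 0.3224] F [ 0.14  0.19 -0.07] w 0.0472
[[-0.222  0.001 -0.975]
 [ 0.975  0.    -0.222]
 [ 0.    -1.    -0.001]]
```

View pics/w10c.png

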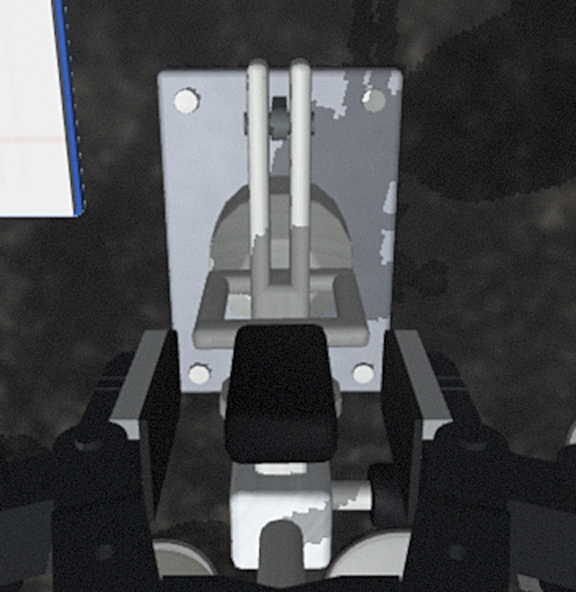

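Both pads are clear of the handle and the sinker hangs upright. Retreating straight up.

>>> step_arm:
  xyz:
    - [0, -0.03, 0]
    - [0, -0.08, 0]
    - [0, -0.15, 0]
    - [0, -0.25, 0]
    - [0, -0.35, 0]
    - [0, -0.42, 0.1]
    - [0, -0.45, 0.2]
    - [0, -0.45, 0.25]
    - [0, -0.45, 0.25]
    - [0, -0.45, 0.25]
    - [0, -0.45, 0.25]
    - [0, -0.45, 0.25]
  rotation:
    - [0, 0, 0]
    - [0, 0, 0]
    - [0, 0, 0]
    - [0, 0, 0]
    - [0, 0, 0]
    - [0, 0, 0]
    - [0, 0, 0]
    - [0, 0, 0]
    - [0, 0, 0]
    - [0, 0, 0]
    - [0, 0, 0]
    - [0, 0, 0]

```text
clock: 13.4
tcp_pos: [0.4914, 0.0717, 0.457]
orientation: [-1.095, -1.372, 1.372]
contact_force: [0.6, 0.8, -0.6]
grip_width: 0.0469
```

```bash
python3 look.py w11; python3 look.py s11 side; python3 - <<'E'
import cv2
s=cv2.imread("pics/s11.png")
cv2.imwrite("pics/s11c.png",cv2.resize(s[180:340,220:420],None,fx=4,fy=4,interpolation=cv2.INTER_CUBIC)[:600])
E
```

```text
t 13.4 tcp [0.4914 0.0717 0.457 ] F [ 0.59  0.76 -0.62] w 0.0469
[[-0.222  0.    -0.975]
 [ 0.975  0.    -0.222]
 [-0.    -1.    -0.   ]]
t 13.45 tcp [0.4913 0.0717 0.457 ] F [-0.64  0.13  0.27] w 0.0466
[[-0.222  0.    -0.975]
 [ 0.975  0.    -0.222]
 [ 0.    -1.    -0.   ]]
```

View pics/s11c.png

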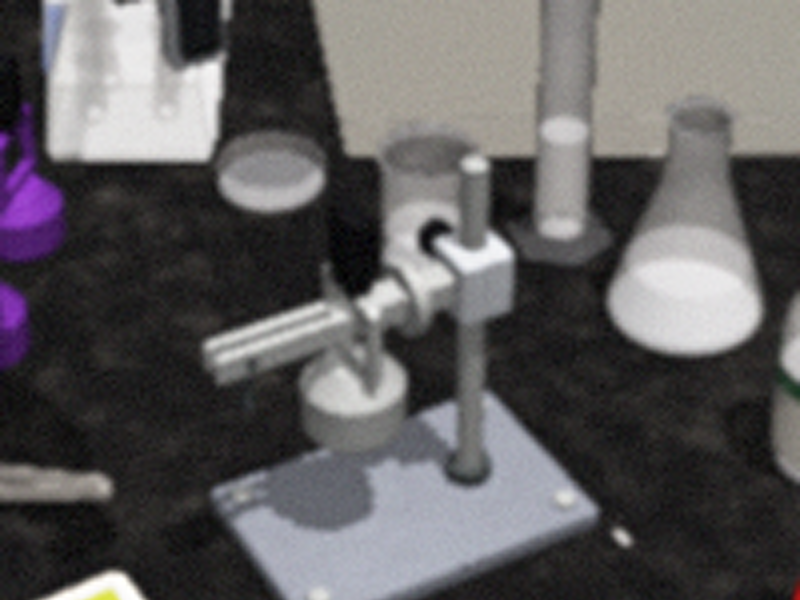

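View pics/w11.png

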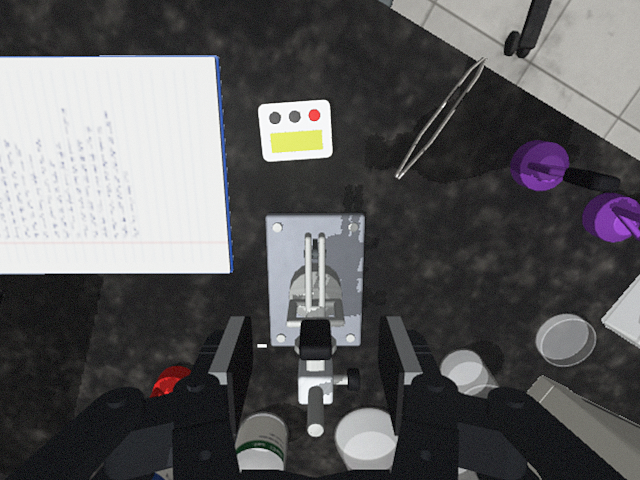

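```bash
python3 - <<'E'
from look import *
look("s12","side")
a=cv2.imread("pics/s0.png") if 0 else cv2.imread("pics/side0.png").astype(float);b=cv2.imread("pics/s12.png").astype(float);c=cv2.imread("pics/s11.png").astype(float)
print("flap region vs start",abs(a-b)[268:286,276:288].mean(),"sinker move vs prev frame",abs(b-c)[220:295,290:325].mean(),"noise",abs(b-c)[300:340,200:240].mean())
for n,i in(("start",a),("now",b)): print(n,i.mean(2)[272:284,278:287].round().astype(int).tolist()[::3])
t=np.array([.5005,.0738]);print(r.hand_in())
E
```

```text
t 13.5 tcp [0.4913 0.0716 0.4571] F [-0.24 -0.05 -0.67] w 0.0466
[[-0.222  0.    -0.975]
 [ 0.975  0.    -0.222]
 [ 0.    -1.    -0.   ]]
flap region vs start 3.3441358024691357 sinker move vs prev frame 3.6704761904761907 noise 3.714166666666667
start [[124, 119, 122, 103, 83, 71, 90, 93, 78], [68, 60, 48, 41, 48, 43, 48, 49, 55], [31, 37, 39, 38, 43, 37, 36, 35, 37], [30, 29, 46, 50, 49, 42, 36, 34, 36]]
now [[124, 123, 118, 101, 82, 71, 88, 86, 79], [69, 59, 48, 42, 43, 40, 48, 46, 50], [34, 36, 36, 37, 42, 37, 36, 35, 34], [29, 39, 40, 42, 50, 40, 41, 37, 37]]
the job is handed in; nothing more can be done
None
```

The steel sinker is hanging upright on the peg, locked in behind the shut flap. I handed the job in at about 13.5 s; the hand-in gives no verdict.

**What I did:** I found the peg's top face at about z = 0.133 m from the side, top and wrist cameras. I picked the sinker up by its handle, slid the eye over the peg to the seat about 60 mm from the rod, and lowered it until it touched. Then I let go and backed the arm up and away. The highest contact I read was about 5 N, when the weight met the peg.

**Last checks:**
- **Sinker:** it hangs by its eye between the flap and the collar, roughly on the peg's centre line. Two side pictures 0.05 s apart differed only by noise, so it is at rest.
- **Flap:** it looks shut. The patch below the pivot matches the start picture to within noise, though the flap is faint in that view.
- **Gripper:** it is clear of everything, and the force reading is about zero.
- **Glassware:** the beaker, flask and measuring cylinder are standing.
- **Disagreement:** estimates of the peg's height from different camera pairs spread from 0.130 to 0.134 m. Contact came about 4 mm below the insertion height, where I had expected 5 mm, so that fits within the same few millimetres.

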